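# Set up the laser check in the stop-rail corner

### The job

Set up the laser check against the two black stop rails: slide the white laser head along the table into the corner so that it sits flush on both rails, then pack the blue sensor box tight against its free end along the long rail, then the red magnetic stop tight against the sensor box. Only when the row is packed, throw the stop's yellow-knobbed lever fully over to its on end. Slide the three, never lift or tip them, and leave everything else on the table where it stands.

Things in the scene. Friction and masses are not known exactly. Their poses are not given: they have to be found in the camera images.
- corner: Two fixed black stop rails in an L, 25 mm wide, 20 mm high. Origin: inside corner at table level; x points away from the robot, y to its left (turned up to 0.08 rad). Long rail: working face x = 0, rail behind it (x 0..25 mm), y from +25 to -660 mm. Short rail: working face y = 0, rail at y 0..25 mm, x from 0 to -85 mm. The row is built at x -72..0 mm, from y = 0 towards -y.
- laser_mid (a point): White laser head, black fins on top, yellow stripes, loose: 72 mm along its x, 100 mm along its y, 54 mm high, flat sides, about 0.6 kg. Point: its vertical centre line, 25 mm above its underside. Axes x, y as the rails' when in place (starts turned at most 0.25 rad from the world's); its beam hole faces its -y.
- sensor_mid (a point): Blue sensor box, aluminium lid with a small display, loose: 72 mm along its x, 80 mm along its y, 48 mm high, flat sides, about 0.5 kg. Point: its vertical centre line, 25 mm above its underside. Axes x, y as the rails' when in place (starts turned at most 0.25 rad); its round window faces its +y, towards the laser head.
- stop_mid (a point): Red magnetic stop, loose (here the magnet does not hold it): 72 mm along its x, 70 mm along its y, body 42 mm high, 68 mm with lever and knob, about 0.8 kg. Point: its vertical centre line, 25 mm above its underside. Axes x, y as the rails' when in place (starts turned at most 0.25 rad). The lever's upright pivot is on top at x = +18, y = -18 mm.
- stop_lever (a joint): The stop's dark lever, turning level on its top: 0 = off, pointing to the stop's -x (to the robot); grows clockwise seen from above to its end at 1.5 rad = on, pointing to the stop's +y (to the sensor box). Starts at 0 to 0.25. About 1.3 N at the knob pushes it over; it stays where it is left.
- lever_knob (a point): The upright yellow knob at the lever's end, 14 mm in diameter, from 52 to 68 mm above the table; the flat lever under it lies from 44 to 53 mm. The point is on its axis, 60 mm above the table, 48 mm from the lever's pivot.
- red_case: Red hard case, 130 x 170 x 52 mm, loose; origin under its centre. Leave it alone.
- driver: Screwdriver, 150 mm long, lying along its x between the things to be moved; origin under its middle. Leave it alone.
- optic_tin: Round clear and black optic box, 52 mm in diameter, 20 mm high, among the things to be moved; origin under its centre. Leave it alone.
- lens_post: Lens on a post on a black base of 55 x 75 mm, 130 mm high, left of the corner; origin under its centre. Leave it alone.
- mirror_mount: Black mirror mount on a base of 50 x 60 mm, 110 mm high, left of the corner; origin under its centre. Leave it alone.
- reel: Small red and yellow reel lying flat, 110 mm in diameter, 30 mm high; origin under its centre. Leave it alone.
- fork_clamp: Black fork clamp, 26 x 80 x 18 mm, lying flat; origin under its centre. Leave it alone.
Things that resemble listed ones, but are neither listed nor needed, are in the scene too. Of the things shaped like the part that bears stop_mid, the red one is meant. Leave any purple look-alike of the part that bears sensor_mid alone.

How it is judged:
By the outcome, as a careful person would: the job done as asked, in the order asked, and still so for the second after the job is handed in, with the robot touching nothing.
It also fails if it takes over 72 s, if anything falls off the work surface, if the arm or the gripper's body presses on something with over 40 N, if the wrist force passes 120 N, or if a joint passes its speed limit or range.

### The arm

A 6-joint arm with a two-finger parallel gripper is mounted at the origin on the work surface. World frame = base frame: x ahead of the robot, y to its left, z up, the work surface at z = 0. Lengths are in mm, angles in rad, forces in N, time in s.
With the tool pointing down it reaches from about 300 to 875 mm from the base axis. Payload 6.4 kg.
Tool frame: the origin (TCP) lies on the centre line of the jaws, within the pads' length; the fingertips stand 25 mm ahead of it and the grasp point (between the pads) lies 6 mm ahead of it; x points along the fingers, y is the direction in which the jaws open and shut, and the axes are right-handed (so a half turn about x gives the same grasp; the last joint's range is limited). The gripper opens to 85 mm and grips with 20 to 120 N. Pads are 22 mm wide; open, the fingers measure 114 mm over their backs; the gripper's body (76 mm by 85 mm) begins 54 mm behind the grasp point. The pads swing forward as they close: fully open they stand 13 mm farther back than shut.
Start: joints at [1.12, 0.181, 1.607, -0, 1.354, -0.206], TCP at [139.346, 557.875, 256.288] pointing down, gripper open.
Joint ranges: [-2.99, 2.99], [-0.89, 2.07], [0.3, 2.58], [-1.14, 4.28], [0, 2.63], [-3.12, 3.12]. Speed limits (rad/s): [2.57, 2.57, 3.01, 3.14, 3.14, 3.14].

### API

Orientations are given as [roll, pitch, yaw] about the fixed x, y, z axes, in that order (R = Rz(yaw) Ry(pitch) Rx(roll)).
In Python, from workcell import robot, let_go, gripper_close, planner, get_obs, eyes, ticket gives the robot as it stands. Calls block until the motion is done:
- robot.goto(position, orientation): joint-space move of the TCP to a pose.
- robot.move_straight(position, attitude=None, rate=150, guard=None): straight line of the TCP; attitude=None keeps the orientation; rate is the mean speed in mm/s. With guard (N) it stops when the force on the tool has changed by that much, and returns True; else False.
- robot.move_joints(angles): joint-space move.
- let_go() and gripper_close(): open the fingers fully, or close them until they stop; the grip force is fixed at half the most.
- robot.dwell(seconds).
- planner.solve_ik(position, orientation): joint angles nearest the present ones, or None.
- get_obs(): the state.
- eyes.snapshot(name): name is "side" or "top"; returns the picture (480x640x3 uint8, blue, green, red); there is no depth.
- eyes.camera_model(name): a dict with "intrinsics" (3x3 intrinsics, pixels), "world_to_cam" (4x4, takes a point from world to camera coordinates). Camera axes: x right, y down, z forward; pixel columns grow to the right and rows downward; lengths in mm; the calibration is good to about 2 mm. A picture is of the moment at which its call begins. camera_model takes no time and is no camera call.
A pose or a line that the arm cannot do raises robot.MotionError and nothing moves.
- ticket.hand_in(): hands the job in, once; it reports no verdict.
The state is a dict: "clock": time; "joints": joint angles; "joint_velocities": joint speeds; "joint_torque": joint torques, N m; "eef_pos": TCP position; "ee_rot": TCP orientation; "force": force on the tool from outside, world axes, zero at the start; "moment": the same for the moment, N m; "width": opening from 0.0 (shut) to 1.0 (fully open).
Only numpy, scipy, OpenCV 4.12 (cv2) and the standard library are available. Lean on these libraries where they do the work, as an engineer would, in place of code of your own. Each camera call takes 0.05 s, during which the arm holds its last target. There are 200 camera calls.

## Working session

There is one attempt and no reset: what is moved stays moved. The work goes in short steps, each a Python script; the robot and the scene stay as the last script left them, time stands still between calls to the robot, and variables do not carry over. Pictures are saved under pics/ and viewed, about 8 in all and at most 12, crops included, and the job is handed in when it is done.

```bash
mkdir -p pics; ls; python3 - <<'E'
from workcell import *
import cv2,numpy as np
for n in("top","side"):
    cv2.imwrite(f"pics/{n}0.png",eyes.snapshot(n)); m=eyes.camera_model(n); print(n,np.round(np.array(m["intrinsics"]),1).tolist(),np.round(np.array(m["world_to_cam"]),3).tolist())
o=get_obs();print(o)
E
```

```text
pics
top [[517.7, 0.0, 323.1], [0.0, 517.7, 245.7], [0.0, 0.0, 1.0]] [[-0.026, -0.999, -0.023, -29.146], [-0.984, 0.03, -0.175, 551.51], [0.176, 0.018, -0.984, 1392.717], [0.0, 0.0, 0.0, 1.0]]
side [[506.5, 0.0, 321.6], [0.0, 506.5, 239.7], [0.0, 0.0, 1.0]] [[-0.993, -0.12, 0.019, 546.848], [-0.098, 0.703, -0.705, 138.609], [0.071, -0.701, -0.709, 1248.917], [0.0, 0.0, 0.0, 1.0]]
{'clock': 0.1, 'joints': array([ 1.11966920e+00,  1.81445723e-01,  1.60790095e+00,  3.24693198e-05,
        1.35375807e+00, -2.06269223e-01]), 'joint_velocities': array([ 0.0005031 , -0.00192137, -0.00155081, -0.00061662, -0.00052977,
        0.00044388]), 'joint_torque': array([ 1.61195447e-03, -4.45875263e+01, -3.52243066e+01, -2.70194114e-04,
        4.10058288e-03,  5.37851031e-05]), 'eef_pos': array([139.15169009, 557.45597075, 255.4894268 ]), 'ee_rot': array([-1.79802477,  1.5692839 , -2.04288969]), 'force': array([-1.02852072, -0.49898018, -0.80897473]), 'moment': array([0.04085846, 0.00602721, 0.06141086]), 'width': 1.0038678843943276}
```

View pics/top0.png

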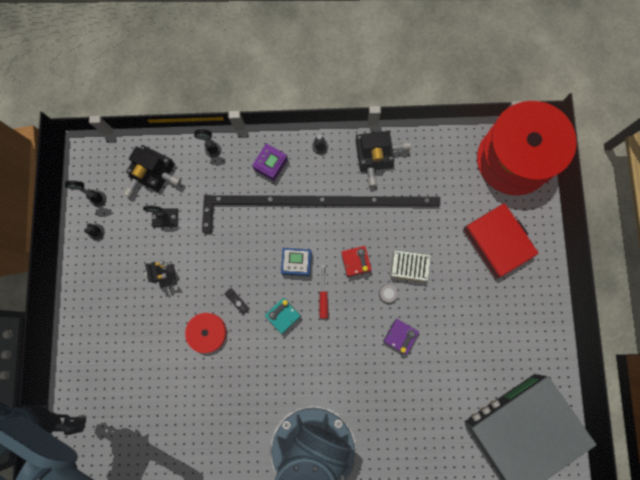

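View pics/side0.png

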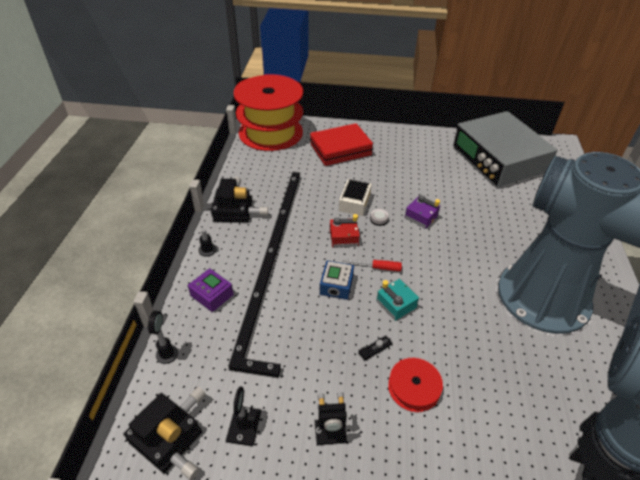

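The top view shows rails with the inside corner near (212,207), sensor (296,262), stop (356,262) and laser (411,267). The teal and purple look-alikes are elsewhere. The lane between the parts and the long rail is open. Next, a zoomed crop of the working area.

```bash
cat > h.py <<'E'
from workcell import *
import cv2,numpy as np
def cam(n):
    m=eyes.camera_model(n); return np.array(m["intrinsics"]),np.array(m["world_to_cam"])
def ray(n,uv,z):
    K,T=cam(n); R,t=T[:3,:3],T[:3,3]; c=-R.T@t
    uv=np.atleast_2d(uv).astype(float); d=(R.T@np.linalg.inv(K)@np.c_[uv,np.ones(len(uv))].T).T
    return (c+d*((z-c[2])/d[:,2])[:,None])[:,:2]
def proj(n,P):
    K,T=cam(n); p=(T[:3,:3]@np.atleast_2d(P).T+T[:3,3:]); p=K@p; return (p[:2]/p[2]).T
def crop(n,x0,y0,x1,y1,s,f,im=None):
    im=eyes.snapshot(n) if im is None else im
    cv2.imwrite(f,cv2.resize(im[y0:y1,x0:x1],None,fx=s,fy=s,interpolation=cv2.INTER_CUBIC)); return im
E
python3 - <<'E'
from h import *
t=cv2.imread("pics/top0.png"); s=cv2.imread("pics/side0.png")
a=cv2.resize(t[235:320,275:435],None,fx=5,fy=5,interpolation=cv2.INTER_CUBIC)
crop("top",275,235,435,320,5,"pics/c1.png",t)
hsv=cv2.cvtColor(t,cv2.COLOR_BGR2HSV)
for nm,uv,z in[("corner",(212,207),20),("railend",(439,205),20),("sensor",(296,262),48),("stop",(356,262),42),("laser",(411,267),54)]: print(nm,ray("top",uv,z))
# rail: dark mask
g=cv2.cvtColor(t,cv2.COLOR_BGR2GRAY)
for c in range(230,436,40): print(c,g[190:218,c].tolist())
for r in (215,222,228): print(r,g[r,196:220].tolist())
E
```

```text
corner [[678.95964039 274.09429913]]
railend [[ 663.74563838 -379.18759892]]
sensor [[506.91650565  31.62280322]]
stop [[ 502.8420755  -134.69338881]]
laser [[ 482.79346265 -284.16364657]]
230 [136, 131, 116, 115, 117, 88, 59, 50, 48, 47, 50, 46, 46, 36, 39, 63, 88, 119, 123, 115, 125, 132, 135, 136, 135, 133, 127, 116]
270 [133, 133, 137, 133, 126, 93, 77, 99, 105, 110, 102, 73, 51, 39, 42, 57, 87, 122, 134, 136, 137, 138, 138, 139, 136, 136, 137, 136]
310 [136, 136, 136, 134, 129, 100, 67, 50, 49, 50, 51, 50, 50, 47, 44, 53, 69, 89, 123, 136, 138, 138, 139, 136, 135, 135, 136, 137]
350 [118, 129, 133, 132, 128, 108, 76, 54, 49, 50, 50, 50, 50, 50, 44, 46, 59, 85, 119, 133, 135, 133, 129, 113, 107, 124, 133, 134]
390 [133, 133, 135, 133, 130, 124, 91, 61, 50, 51, 49, 48, 48, 47, 42, 45, 61, 88, 123, 134, 137, 134, 136, 136, 135, 135, 135, 134]
430 [133, 133, 133, 133, 133, 125, 98, 68, 52, 50, 50, 48, 48, 51, 45, 45, 55, 72, 91, 120, 131, 129, 130, 133, 136, 136, 137, 137]
215 [138, 138, 137, 137, 136, 133, 112, 70, 50, 49, 48, 49, 47, 49, 47, 39, 59, 99, 126, 135, 135, 137, 135, 134]
222 [138, 138, 137, 137, 134, 119, 86, 59, 61, 68, 69, 60, 53, 51, 47, 42, 64, 102, 129, 135, 135, 136, 136, 135]
228 [124, 125, 131, 136, 133, 112, 78, 54, 49, 51, 51, 46, 51, 49, 44, 44, 62, 94, 120, 130, 132, 134, 135, 135]
```

View pics/c1.png

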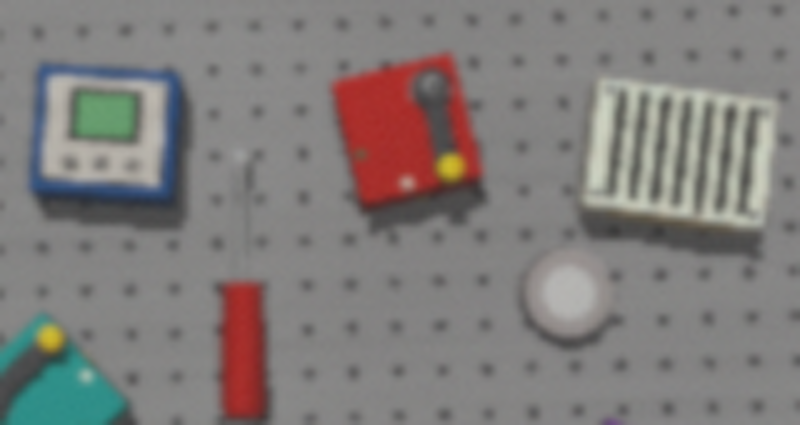

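```bash
python3 - <<'E'
from h import *
t=cv2.imread("pics/top0.png"); g=cv2.cvtColor(t,cv2.COLOR_BGR2GRAY).astype(float)
def cross(v,th=90):
    i=np.argmax(v<th); return i-1+(v[i-1]-th)/(v[i-1]-v[i])
cols=[c for c in range(225,432,4)]
P=ray("top",[(c,188+cross(g[188:205,c])) for c in cols],20)
k=np.polyfit(P[:,1],P[:,0],1); r=P[:,0]-np.polyval(k,P[:,1]); ok=abs(r)<1.5; k=np.polyfit(P[ok,1],P[ok,0],1)
th=-np.arctan(k[0]); print("theta",th,"resid",np.std(r[ok]))
ex=np.array([np.cos(th),np.sin(th)]); ey=np.array([-ex[1],ex[0]])
Q=ray("top",[(196+cross(g[r,196:212]),r) for r in range(208,230)],20)
cx=np.median(P[ok]@ex)-25; cy=np.median(Q@ey)-25
print("short rail spread",np.std(Q@ey)); O=cx*ex+cy*ey; print("corner",O)
objs={"sensor":([(40,65),(182,72),(178,200),(32,193)],48),"stop":([(333,87),(450,55),(482,178),(363,208)],42),"laser":([(600,78),(777,98),(765,230),(583,207)],54)}
for n,(c,z) in objs.items():
    c=(np.array(c)+.5)/5-.5+[275,235]; W=ray("top",c,z)
    a=W[1]-W[0]+W[2]-W[3]; yaw=np.arctan2(a[0],-a[1]) # -y axis
    b=W[0]-W[3]+W[1]-W[2]; yaw2=np.arctan2(b[1],b[0])
    m=W.mean(0); print(n,m.round(1),"yaw",-yaw if 0 else round(yaw,3),round(yaw2,3),"dy",np.linalg.norm(a)/2,"dx",np.linalg.norm(b)/2,"corner frame",(m-O)@ex,(m-O)@ey)
kn=(np.array([450,165])+.5)/5-.5+[275,235];print("knob",ray("top",kn,66))
E
```

```text
theta -0.0383314876700181 resid 0.6041734555210913
short rail spread 0.22522003447962913
corner [690.17368752 275.39241755]
sensor [509.6  31.1] yaw -0.079 -0.064 dy 80.12015339141297 dx 71.76474619749516 corner frame -171.09792275336804 -251.08366014805887
stop [ 505.8 -134.8] yaw 0.23 0.209 dy 67.86353588628536 dx 70.47057290976647 corner frame -168.5215073713872 -416.94120239154563
laser [ 487.8 -284. ] yaw -0.151 -0.165 dy 98.51583916066032 dx 72.89927224810266 corner frame -180.7801353422924 -566.7127527535728
knob [[ 483.28570918 -156.42393015]]
```

```bash
cat >> h.py <<'E'
import warnings; warnings.filterwarnings("ignore")
from scipy.spatial.transform import Rotation as Rn
TH=-0.0383; O=np.array([690.2,275.4]); EX=np.array([np.cos(TH),np.sin(TH)]); EY=np.array([-EX[1],EX[0]])
def W(x,y,z): return [*(O+x*EX+y*EY),z]          # corner frame -> world
def ori(a):                                       # pointing down, jaws along heading a
    c,s=np.cos(a),np.sin(a)
    return Rn.from_matrix(np.array([[0,0,-1],[c,s,0],[s,-c,0]]).T).as_euler("xyz").tolist()
def best(p,a):                                    # of the two half turns, the nearer last joint
    q0=get_obs()["joints"]; c=[]
    for k in(0,np.pi):
        q=planner.solve_ik(p,ori(a+k))
        if q is not None: c.append((abs(np.array(q)-q0).max(),a+k))
    return min(c)[1]
def st(m=""):
    o=get_obs(); d=o["eef_pos"][:2]-O; print(m,"t",round(o["clock"],2),"pos",o["eef_pos"].round(1),"corner",(d@EX).round(1),(d@EY).round(1),"F",o["force"].round(1),"w",round(o["width"],3)); return o
E
python3 - <<'E'
from h import *
p=[500,-205,120]; a=best(p,-.158); print(a)
robot.goto(p,ori(a)); st()
print(robot.move_straight([500,-205,16],rate=70,guard=5)); st()
robot.move_straight([500,-205,110],rate=250); st()
E
```

```text
-0.158
 t 3.1 pos [ 500.3 -204.3  120.1] corner -171.4 -486.6 F [-0.  -0.1  0.4] w 0.999
False
 t 4.73 pos [ 500.3 -205.2   16.5] corner -171.3 -487.5 F [ 0.2  0.7 -0. ] w 1.002
 t 5.26 pos [ 500.5 -205.3  111.2] corner -171.2 -487.6 F [-1.4  1.1  0.2] w 0.998
```

```bash
python3 - <<'E'
from h import *
p=[487.8,-284,100]; robot.move_straight(p,rate=250)
print(robot.move_straight([487.8,-284,41],rate=100,guard=6)); st("down")
gripper_close(); st("grip")
robot.move_straight(W(-44,-545,41),ori(TH),rate=120); st("fwd")
robot.move_straight(W(-44,-58,41),rate=170); st("along")
crop("top",190,185,300,265,7,"pics/a1.png")
E
```

```text
False
down t 6.47 pos [ 488.1 -284.    41.3] corner -180.5 -566.7 F [-0.5 -0.1 -0.5] w 1.002
grip t 6.76 pos [ 488.5 -284.6   42.3] corner -180.1 -567.3 F [-0.2  1.5  6.6] w 0.833
fwd t 8.07 pos [ 625.3 -268.4   42.3] corner -44.0 -545.9 F [-4.6  0.3  7.5] w 0.828
along t 11.08 pos [645.1 217.9  42.3] corner -42.9 -59.2 F [ 0.5 -3.7  4.9] w 0.824
```

View pics/a1.png

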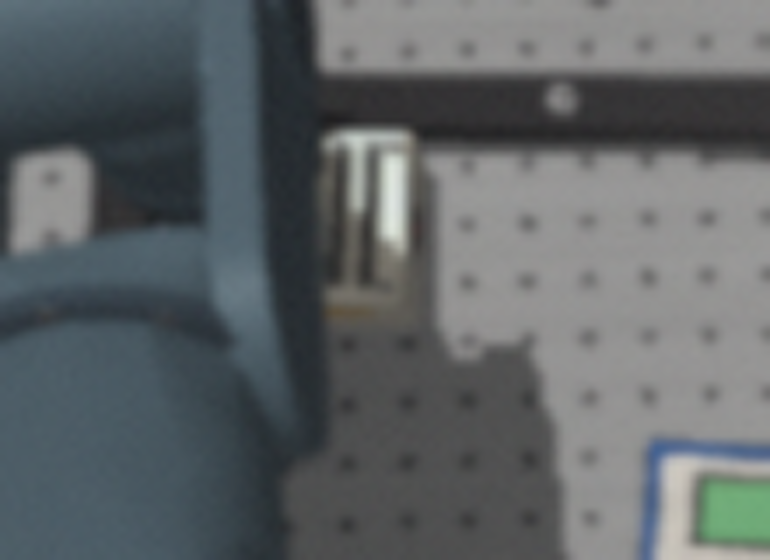

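The laser (image 325–415, 130–310 of the crop) is in the grip, aligned, just short of the corner. Next are guarded pushes onto both rails.

```bash
python3 - <<'E'
from h import *
print(robot.move_straight(W(-44,-40,42),rate=25,guard=8)); o=st("y")
y=(o["eef_pos"][:2]-O)@EY
print(robot.move_straight(W(-28,y,42),rate=25,guard=8)); o=st("x")
x=(o["eef_pos"][:2]-O)@EX
print(robot.move_straight(W(x,-40,42),rate=25,guard=6)); o=st("y2")
let_go(); st("rel")
robot.move_straight([*o["eef_pos"][:2],110],rate=250); st("up")
E
```

```text
True
y t 11.65 pos [645.3 228.5  42.3] corner -43.0 -48.6 F [-0.9 -1.   4.4] w 0.825
True
x t 11.88 pos [645.4 228.5  42.4] corner -42.9 -48.6 F [-1.7 -0.4  4.9] w 0.83
True
y2 t 12.09 pos [645.4 228.5  42.4] corner -42.9 -48.6 F [-1.1 -0.5  4.1] w 0.828
rel t 12.39 pos [644.7 228.4  41.4] corner -43.6 -48.7 F [-0.5  0.3 -1.1] w 1.0
up t 12.82 pos [646.3 228.7 111.8] corner -42.0 -48.3 F [-0.4  0.3 -0.6] w 0.999
```

```bash
cat >> h.py <<'E'
def push(x,y,dx,dy,z=36,guard=9,rate=35,pre=25,over=20,up=110):
    """shut fingers: come down at (x,y) and push along (dx,dy) till the guard trips, back off, up"""
    robot.move_straight(W(x,y,up),rate=300)
    if get_obs()["width"]>.3: gripper_close()
    hit=robot.move_straight(W(x,y,z),rate=150,guard=8)
    if hit: st("BLOCKED"); robot.move_straight(W(x,y,up),rate=200); return
    h=robot.move_straight(W(x+dx,y+dy,z),rate=rate,guard=guard); o=st(f"push hit={h}")
    d=o["eef_pos"][:2]-O; n=np.hypot(dx,dy); px,py=d@EX-dx/n*8,d@EY-dy/n*8
    robot.move_straight(W(px,py,z),rate=100); robot.move_straight(W(px,py,up),rate=300); return d@EX,d@EY
E
python3 - <<'E'
from h import *
push(-112,-50,35,0)
push(-36,-125,0,30)
push(-106,-50,30,0)
st()
E
```

```text
push hit=True t 15.23 pos [595.7 229.   36.4] corner -92.7 -50.0 F [0.  0.3 4.7] w 0.004
push hit=True t 17.57 pos [650.7 168.3  36.3] corner -35.4 -108.6 F [ 0.3 -1.8  1.4] w 0.0
push hit=True t 19.88 pos [599.  229.   36.6] corner -89.4 -49.9 F [-0.7 -0.1  3.3] w -0.003
 t 20.53 pos [592.1 229.6 112. ] corner -96.2 -49.5 F [-0.3 -0.1 -0.5] w -0.003
```

```bash
python3 - <<'E'
from h import *
robot.move_straight(W(-171,-300,110),rate=400); let_go()
t=eyes.snapshot("top"); s=eyes.snapshot("side"); cv2.imwrite("pics/t2.png",t); cv2.imwrite("pics/s2.png",s)
r=lambda im,x0,y0,x1,y1,k:cv2.resize(im[y0:y1,x0:x1],None,fx=k,fy=k,interpolation=cv2.INTER_CUBIC)
a=r(t,195,185,275,245,5); b=r(s,210,290,290,385,5)[:475]
H=max(a.shape[0],b.shape[0]); pad=lambda m:cv2.copyMakeBorder(m,0,H-m.shape[0],0,0,0)
cv2.imwrite("pics/a2.png",np.hstack([pad(a),pad(b)])[:600,:800]); st()
E
```

```text
t 22.22 pos [507.9 -17.9 110. ] corner -171.0 -300.1 F [-0.4  0.  -0.8] w 1.005
```

View pics/a2.png

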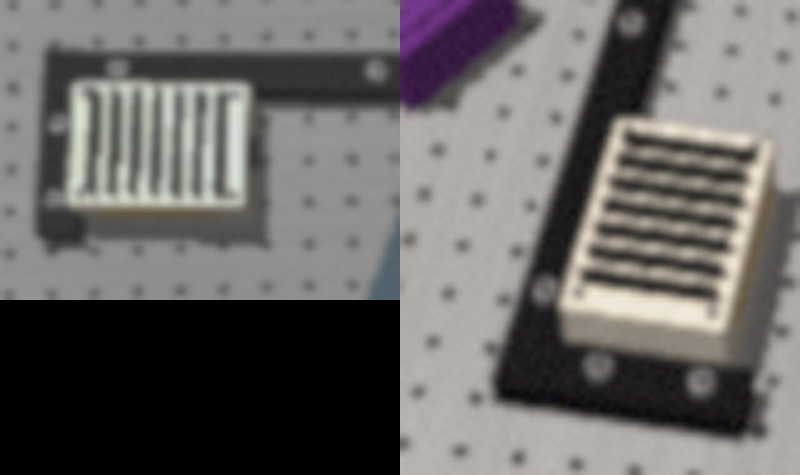

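```bash
python3 - <<'E'
from h import *
M=np.array([EX,EY]).T
c=(np.array([(73,82),(250,85),(245,208),(68,205)])+.5)/5-.5+[195,185]
print(((ray("top",c,54)-O)@M).round(1).tolist())
c=(np.array([(217,117),(372,142),(325,333),(162,308)])+.5)/5-.5+[210,290]
print(((ray("side",c,54)-O)@M).round(1).tolist())
# side rail outer edges in the side view at z=20: outer corner of L, far-left edge
c=(np.array([(97,380),(215,0)])+.5)/5-.5+[210,290]; print(((ray("side",c,20)-O)@M).round(1).tolist())
print(proj("top",[W(x,y,54) for x,y in[(0,0),(0,-100),(-72,-100),(-72,0)]]).round(1).tolist(), "push contact est: x",-89.4+14.5,"y",-108.6+11)
E
```

```text
[[-2.4, -1.3], [-3.6, -102.0], [-74.7, -101.9], [-73.6, -2.1]]
[[-3.0, -90.6], [-73.8, -89.1], [-74.9, 9.2], [-5.1, 9.0]]
[[21.4, 27.4], [24.4, -182.0]]
[[208.8, 200.2], [243.9, 200.4], [242.9, 225.3], [207.5, 225.0]] push contact est: x -74.9 y -97.6
```

```bash
python3 - <<'E'
from h import *
gripper_close()
robot.move_straight(W(-104,-78,110),rate=400); robot.move_straight(W(-104,-78,34),rate=200)
for y in(-78,-22,-50):
    robot.move_straight(W(-97,y,34),rate=150); h=robot.move_straight(W(-70,y,34),rate=30,guard=13); st(f"{y} {h}")
    robot.move_straight(W(-97,y,34),rate=150)
robot.move_straight(W(-104,-50,110),rate=400); st()
E
```

```text
-78 True t 24.89 pos [594.9 201.   34.8] corner -92.4 -78.0 F [-1.8 -1.   6.4] w -0.002
-22 True t 26.0 pos [593.2 256.4  33.5] corner -96.2 -22.7 F [-2.4  0.1  5. ] w -0.001
-50 True t 26.91 pos [592.1 229.5  33.7] corner -96.3 -49.6 F [-2.3 -0.9  5.2] w -0.002
 t 27.5 pos [586.2 230.  113. ] corner -102.2 -49.4 F [-0.4  0.3  0.2] w 0.001
```

```bash
python3 - <<'E'
from h import *
robot.move_straight(W(-97,-75,34),rate=250)
for y in(-75,-28):
    robot.move_straight(W(-96,y,34),rate=150); robot.dwell(.2); a=st("pre"); h=robot.move_straight(W(-76,y,34),rate=30,guard=10); robot.dwell(.1);st(f"{y} {h}")
robot.move_straight(W(-97,-28,34),rate=200)
robot.move_straight(W(-104,-50,110),rate=400); st()
E
```

```text
pre t 28.43 pos [591.3 204.5  34.1] corner -96.1 -74.7 F [-4.2  0.6  0.6] w -0.001
-75 True t 28.77 pos [590.9 204.5  33.8] corner -96.5 -74.7 F [-2.6 -0.4  5.7] w 0.004
pre t 29.43 pos [594.7 250.6  35.1] corner -94.5 -28.5 F [-2.   1.5  5.5] w -0.004
-28 True t 29.84 pos [596.8 250.3  35.4] corner -92.3 -28.7 F [-2.8 -0.   6.5] w -0.001
 t 30.44 pos [586.  228.8 112.5] corner -102.3 -50.6 F [-0.2  0.5 -0.9] w -0.001
```

```bash
python3 - <<'E'
from h import *
robot.move_straight(W(-104,-50,38),rate=250); st()
for x in range(-102,-82,2):
    robot.move_straight(W(x,-50,38),rate=25); o=st(x)
    if abs(o["force"]@[*EX,0])>12: break
cv2.imwrite("pics/s3.png",eyes.snapshot("side")); crop("side",200,230,360,390,5,"pics/a3.png",cv2.imread("pics/s3.png")); 
E
python3 -c "
import cv2;i=cv2.imread('pics/a3.png');cv2.imwrite('pics/a3.png',i[100:700])"
```

```text
t 30.88 pos [582.7 229.2  35.9] corner -105.7 -50.3 F [-0.3  0.6  0. ] w 0.001
-102 t 31.13 pos [587.9 229.7  39.9] corner -100.5 -49.6 F [-0.7  0.7 -0.4] w -0.0
-100 t 31.38 pos [588.8 229.3  38.7] corner -99.5 -49.9 F [ 0.3  0.3 -0.2] w -0.002
-98 t 31.63 pos [590.5 229.2  38. ] corner -97.9 -50.0 F [0.1 0.4 0.5] w -0.006
-96 t 31.88 pos [592.5 229.1  38. ] corner -95.8 -50.0 F [-0.3  0.2  0.2] w -0.003
-94 t 32.13 pos [594.5 229.   38. ] corner -93.9 -50.0 F [-0.1 -0.4  0.2] w 0.003
-92 t 32.38 pos [596.5 228.9  38. ] corner -91.8 -50.0 F [ 0.5 -0.6 -0. ] w 0.004
-90 t 32.63 pos [598.5 228.9  38. ] corner -89.8 -50.0 F [ 0.2 -0.8 -0.1] w 0.005
-88 t 32.88 pos [600.4 228.8  38. ] corner -87.9 -50.0 F [ 0.7 -0.1  0.5] w 0.004
-86 t 33.13 pos [600.8 228.8  37.9] corner -87.6 -50.0 F [-7.7 -0.9  4.7] w 0.003
-84 t 33.38 pos [600.9 228.8  37.8] corner -87.4 -50.0 F [-14.3  -1.   10.7] w 0.006
```

View pics/a3.png

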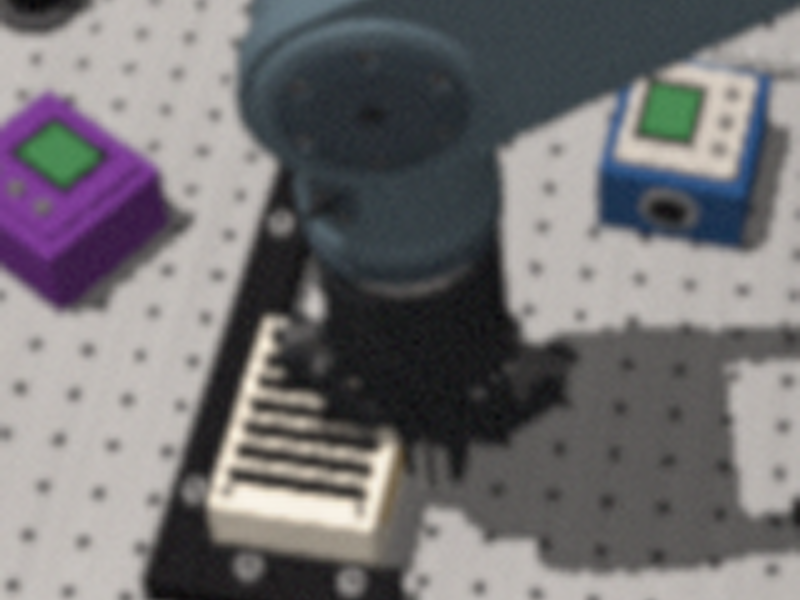

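```bash
python3 - <<'E'
from h import *
robot.move_straight(W(-96,-50,40),rate=120); robot.move_straight(W(-100,-60,85),rate=300)
let_go()
robot.move_straight([509.6,31.1,100],ori(-.07),rate=300); robot.dwell(.15)
robot.move_straight([509.6,31.1,40],rate=150); gripper_close(); st("grip")
robot.move_straight(W(-44,-165,41),ori(TH),rate=180)
robot.move_straight(W(-44,-150,41),rate=100); robot.dwell(.15); st("near")
robot.move_straight(W(-34,-150,41),rate=40); robot.dwell(.1); st("x")
for y in(-142,-138,-136,-134):
    robot.move_straight(W(-34,y,41),rate=30); o=st("y")
    if o["force"]@[*EY,0]<-8: break
cv2.imwrite("pics/s4.png",eyes.snapshot("side"))
E
```

```text
grip t 36.59 pos [510.8  31.1  41.5] corner -169.9 -251.0 F [0.1 0.4 7.3] w 0.827
near t 38.04 pos [640.4 127.7  41.6] corner -44.1 -149.5 F [-0.9  4.4  5.2] w 0.832
x t 38.54 pos [648.2 126.9  41.7] corner -36.3 -150.0 F [-11.    1.7  14.5] w 0.825
y t 38.96 pos [648.3 130.7  41.8] corner -36.3 -146.2 F [-14.3 -13.6  18.2] w 0.83
```

```bash
python3 - <<'E'
from h import *
robot.move_straight(W(-36.2,-146,41),rate=40); robot.dwell(.1); st("ease")
for y in(-144,-142,-140,-138,-136):
    robot.move_straight(W(-36.2,y,41),rate=30); o=st("y")
    if o["force"]@[*EY,0]<-14: break
let_go(); robot.move_straight(W(-37,-146,110),rate=300)
robot.move_straight(W(-130,-330,115),rate=400); st()
t=eyes.snapshot("top");cv2.imwrite("pics/t5.png",t); cv2.imwrite("pics/s5.png",eyes.snapshot("side")); crop("top",195,185,295,245,8,"pics/a5.png",t)
E
```

```text
ease t 39.38 pos [647.8 129.4  41.6] corner -36.8 -147.5 F [-5.5 -4.3  9.3] w 0.828
y t 39.62 pos [648.  130.7  41.6] corner -36.6 -146.2 F [-3.9 -5.1  8.5] w 0.83
y t 39.88 pos [648.1 132.2  41.7] corner -36.6 -144.7 F [-4.9 -8.9  9.2] w 0.827
y t 40.12 pos [648.1 134.   41.6] corner -36.6 -142.9 F [-5.5 -8.3  8.7] w 0.826
y t 40.38 pos [648.2 135.3  41.7] corner -36.6 -141.7 F [ -6.8 -11.4  10.9] w 0.828
y t 40.62 pos [648.3 135.4  41.7] corner -36.5 -141.5 F [ -7.6 -19.8  11.2] w 0.828
 t 41.98 pos [546.6 -49.5 113.8] corner -131.1 -330.2 F [0.9 0.8 0.1] w 0.996
```

View pics/a5.png

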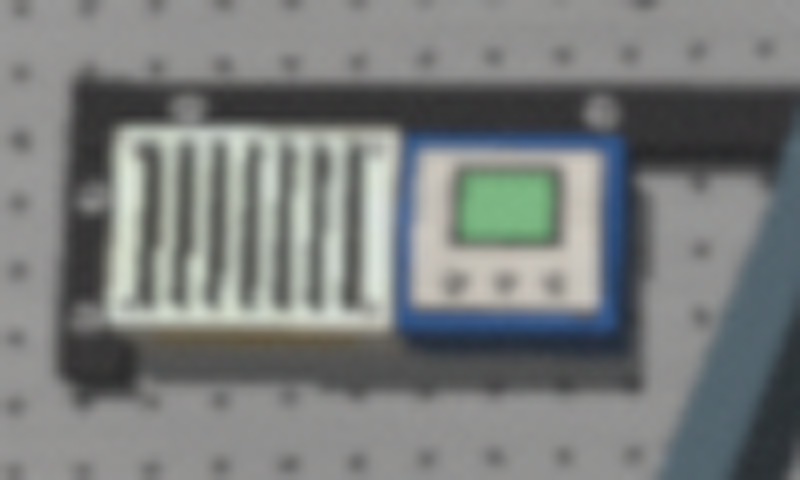

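```bash
python3 - <<'E'
from h import *
a=.22; g=[505.8-18*np.sin(a),-134.8+18*np.cos(a)]
robot.move_straight([*g,115],ori(a),rate=250); robot.dwell(.2)
robot.move_straight([*g,38],rate=120); gripper_close(); st("grip")
robot.move_straight(W(-44,-235,39),ori(TH),rate=150)
robot.move_straight(W(-44,-212,39),rate=100); robot.dwell(.15); st("near")
robot.move_straight(W(-34.5,-212,39),rate=40); robot.dwell(.1); st("x")
robot.move_straight(W(-36.2,-210,39),rate=40)
for y in range(-208,-180,3):
    robot.move_straight(W(-36.2,y,39),rate=30); o=st("y")
    if o["force"]@[*EY,0]<-15: break
E
```

```text
grip t 43.83 pos [ 503.2 -117.7   39.6] corner -171.9 -399.9 F [0.9 1.4 6.1] w 0.83
near t 45.91 pos [638.9  66.3  39.6] corner -43.3 -210.9 F [0.8 5.3 3.5] w 0.826
x t 46.4 pos [646.1  65.3  39.8] corner -36.0 -211.6 F [-10.1   2.9  13.4] w 0.828
y t 46.9 pos [646.1  67.1  39.7] corner -36.1 -209.8 F [-4.1 -5.4  7.8] w 0.83
y t 47.15 pos [646.2  69.6  39.7] corner -36.1 -207.4 F [-3.9 -6.5  7.2] w 0.827
y t 47.4 pos [646.3  72.4  39.7] corner -36.0 -204.6 F [-3.5 -8.8  7.3] w 0.827
y t 47.65 pos [646.5  75.3  39.7] corner -36.0 -201.6 F [-4.4 -8.1  8. ] w 0.825
y t 47.9 pos [646.6  78.2  39.7] corner -36.0 -198.7 F [-4.4 -9.1  7.7] w 0.826
y t 48.15 pos [646.7  81.   39.7] corner -36.0 -195.9 F [ -4.9 -10.2   7.7] w 0.827
y t 48.4 pos [646.7  81.2  39.7] corner -36.0 -195.7 F [ -5.9 -18.7   8. ] w 0.829
```

```bash
python3 - <<'E'
from h import *
let_go(); robot.move_straight(W(-36.5,-196,110),rate=250); 
gripper_close(); robot.move_straight(W(-100,-330,110),rate=350); st()
t=eyes.snapshot("top");cv2.imwrite("pics/t6.png",t); s=eyes.snapshot("side");cv2.imwrite("pics/s6.png",s)
r=lambda im,x0,y0,x1,y1,k:cv2.resize(im[y0:y1,x0:x1],None,fx=k,fy=k,interpolation=cv2.INTER_CUBIC)
cv2.imwrite("pics/a6.png",np.vstack([r(t,195,185,325,245,5)[:,:650],r(s,220,240,350,300,5)]))
h=cv2.cvtColor(t,cv2.COLOR_BGR2HSV)
m=cv2.inRange(h,(20,150,120),(35,255,255)); m[:185]=0;m[245:]=0;m[:,:275]=0;m[:,340:]=0
ys,xs=np.nonzero(m); print(len(xs),xs.mean(),ys.mean()); k=ray("top",(xs.mean(),ys.mean()),66)[0]-O; print("knob corner",k@EX,k@EY)
E
```

```text
t 50.48 pos [577.6 -51.4 110.3] corner -100.0 -330.9 F [0.6 0.4 0.7] w 0.0
0 nan nan
knob corner nan nan
```

View pics/a6.png

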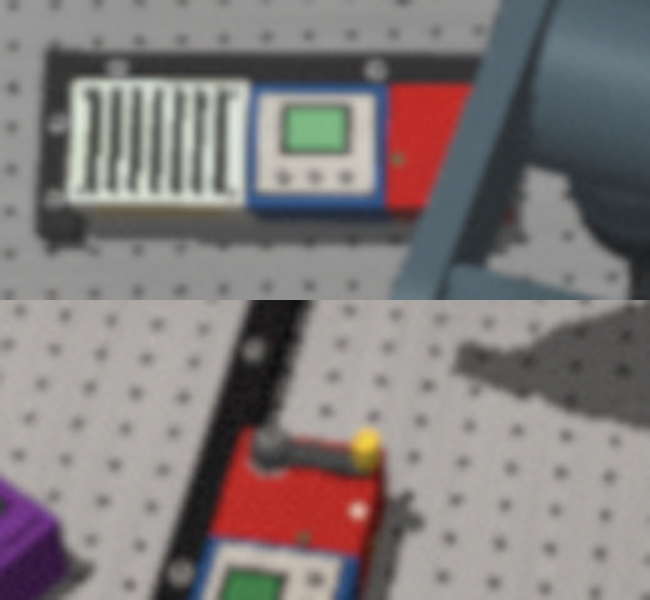

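```bash
python3 - <<'E'
from h import *
k=ray("side",(293.2,269.5),62)[0]-O; print("knob side",(k@EX).round(1),(k@EY).round(1))
pv=np.array([-18.3,-233.])
def f(a,extra=0):
    d=7+14.5*abs(np.sin(a))+11*abs(np.cos(a))-extra
    return pv+48*np.array([-np.cos(a),np.sin(a)])-d*np.array([np.sin(a),np.cos(a)])
robot.move_straight(W(*(f(0)-[0,10]),110),rate=300); robot.move_straight(W(*(f(0)-[0,10]),81),rate=150); robot.dwell(.15); st("start")
for a in np.linspace(.1,1.5,8): robot.move_straight(W(*f(a),81),rate=60); 
st("end arc")
for e in(1,2,3,4,5,6,7):
    robot.move_straight(W(*f(1.5,e),81),rate=25); o=st(e)
    if o["force"]@[*EX,0]<-4: break
cv2.imwrite("pics/s7.png",eyes.snapshot("side")); crop("side",210,210,350,310,5,"pics/a7.png",cv2.imread("pics/s7.png"))
E
```

```text
knob side -67.3 -226.0
start t 51.48 pos [614.5  16.7  82. ] corner -65.7 -261.5 F [-0.3  0.  -0.4] w -0.001
end arc t 54.1 pos [639.7  90.8  81. ] corner -43.4 -186.4 F [0.1 0.1 0.5] w -0.001
1 t 54.35 pos [640.2  90.6  81. ] corner -42.9 -186.6 F [-0.5 -0.3 -0.3] w -0.002
2 t 54.6 pos [641.   90.6  80.9] corner -42.1 -186.5 F [-0.3 -0.1  0.5] w 0.002
3 t 54.85 pos [641.8  90.7  80.8] corner -41.3 -186.4 F [-3.6  0.1  0.9] w -0.0
4 t 55.1 pos [642.3  90.8  80.7] corner -40.8 -186.3 F [-4.5 -0.   1.4] w -0.001
```

View pics/a7.png

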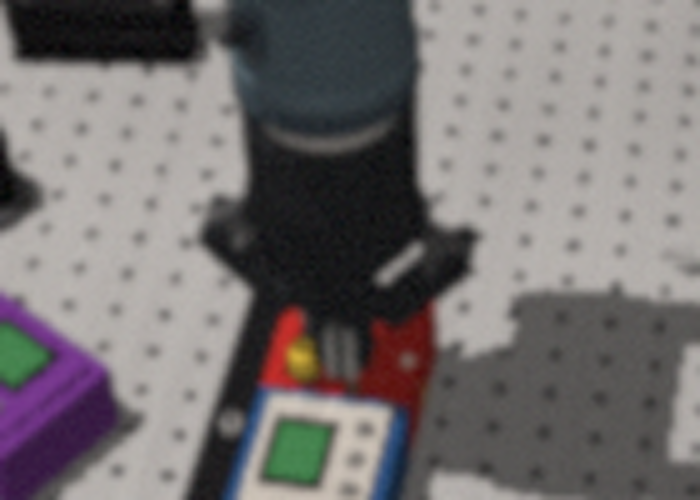

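```bash
python3 - <<'E'
from h import *
robot.move_straight(W(-52,-186,81),rate=80); robot.move_straight(W(-60,-186,130),rate=250); robot.move_straight(W(-200,-480,180),rate=400); st()
t=eyes.snapshot("top");cv2.imwrite("pics/t8.png",t); s=eyes.snapshot("side");cv2.imwrite("pics/s8.png",s)
r=lambda im,x0,y0,x1,y1,k:cv2.resize(im[y0:y1,x0:x1],None,fx=k,fy=k,interpolation=cv2.INTER_CUBIC)
cv2.imwrite("pics/a8.png",np.vstack([r(t,195,185,325,245,5),r(s,220,230,350,290,5)]))
for n,i,(x0,x1,y0,y1) in(("top",t,(275,325,190,240)),("side",s,(240,320,240,300))):
    h=cv2.cvtColor(i,cv2.COLOR_BGR2HSV); m=cv2.inRange(h[y0:y1,x0:x1],(20,130,110),(35,255,255)); ys,xs=np.nonzero(m)
    if len(xs): k=ray(n,(xs.mean()+x0,ys.mean()+y0),66 if n=="top" else 62)[0]-O; print(n,len(xs),"knob",(k@EX).round(1),(k@EY).round(1))
E
```

```text
t 56.77 pos [ 471.8 -195.6  179.1] corner -200.2 -479.0 F [ 0.   0.7 -0.4] w 0.002
top 3 knob -21.8 -190.0
side 33 knob -22.2 -182.0
```

View pics/a8.png

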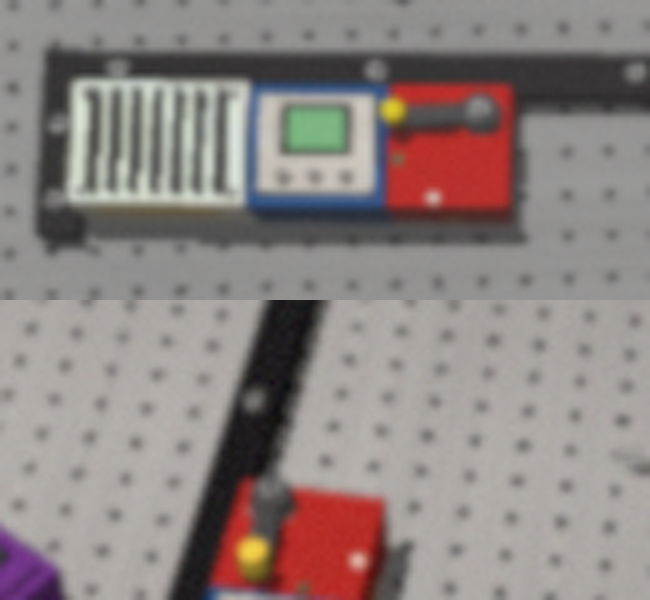

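```bash
python3 - <<'E'
from h import *
robot.move_straight(W(-100,-215,120),ori(TH),rate=400); robot.move_straight(W(-97,-215,38),rate=200)
for y in(-215,-140):
    robot.move_straight(W(-92,y,38),rate=120); robot.dwell(.2)
    for x in(-89,-87.5,-86.5,-85.5):
        robot.move_straight(W(x,y,38),rate=30); o=st((y,x))
        if o["force"]@[*EX,0]<-5: break
    robot.move_straight(W(-94,y,38),rate=120)
    if o["clock"]>63: break
robot.move_straight(W(-110,-150,110),rate=300); st()
E
```

```text
(-215, -89) t 59.01 pos [593.3  64.   38. ] corner -88.8 -215.0 F [ 0.6 -0.1  0.3] w 0.0
(-215, -87.5) t 59.26 pos [594.6  63.9  37.9] corner -87.4 -215.0 F [ 0.1 -0.1  0.6] w 0.001
(-215, -86.5) t 59.51 pos [595.6  63.9  38. ] corner -86.5 -215.0 F [-0.  -0.3  0.3] w -0.002
(-215, -85.5) t 59.76 pos [596.   63.9  37.8] corner -86.0 -215.0 F [-2.9 -1.2  2.6] w -0.0
(-140, -89) t 61.23 pos [596.3 138.6  38.1] corner -88.6 -140.3 F [-0.9 -0.6  0.3] w 0.0
(-140, -87.5) t 61.48 pos [597.5 138.8  38. ] corner -87.4 -140.1 F [-0.5 -0.6 -0.3] w -0.002
(-140, -86.5) t 61.73 pos [598.4 138.9  37.9] corner -86.5 -140.0 F [-0.5  0.5 -0.1] w 0.004
(-140, -85.5) t 61.98 pos [598.8 138.8  37.9] corner -86.1 -140.0 F [-4.3  0.1  3. ] w -0.002
 t 62.63 pos [576.1 129.6 112.1] corner -108.5 -150.1 F [-0.6  0.2 -1.2] w 0.003
```

```bash
python3 - <<'E'
from h import *
robot.move_straight(W(-94,-75,38),rate=220); robot.dwell(.2); st()
for x in(-88.5,-87,-86,-85,-84):
    robot.move_straight(W(x,-75,38),rate=30); o=st(x)
    if o["force"]@[*EX,0]<-8 or o["clock"]>66.5: break
robot.move_straight(W(-94,-75,38),rate=150); robot.move_straight(W(-105,-75,110),rate=300); o=st()
if o["clock"]<68.5: t=eyes.snapshot("top"); cv2.imwrite("pics/t9.png",t)
E
```

```text
t 63.46 pos [594.3 203.2  39.2] corner -93.1 -75.8 F [ 0.6 -0.1  0.4] w -0.0
-88.5 t 63.79 pos [599.4 203.6  38.4] corner -88.0 -75.2 F [-0.4 -0.2  0.2] w -0.001
-87 t 64.04 pos [600.4 203.8  38. ] corner -87.0 -75.0 F [-0.6  0.4  0.6] w 0.0
-86 t 64.29 pos [601.2 203.8  37.9] corner -86.2 -74.9 F [-1.1  0.2  1.4] w 0.003
-85 t 64.54 pos [601.4 203.8  37.8] corner -86.0 -74.9 F [-5.3  0.   4. ] w 0.001
-84 t 64.79 pos [601.5 203.8  37.7] corner -85.9 -74.9 F [-8.9 -0.5  5.6] w -0.003
 t 65.43 pos [584.3 204.6 112.5] corner -103.1 -74.8 F [ 0.4 -0.7 -0.5] w -0.0
```

```bash
python3 -c "
from h import *
ticket.hand_in(); st()"
```

```text
the job is handed in; nothing more can be done
the job is handed in; nothing more can be done
```

The job is handed in: the laser head, sensor box and stop are packed in order along the long rail, and the lever is over at its on end. The last clock reading before hand-in was 65.4 s of the 72 s allowed.

I slid each part in a level grip, with no lift commanded, and pressed it against the rails and its neighbour. Only then did I sweep the knob over with the closed fingers.

**Last checks:**
- **Long rail:** Pushing each part towards the long rail found its face at the same place within about 0.1 mm (finger contact at x −86.0 to −86.2). Each gave a stiff stop, so the row is flush.
- **Packing:** When packed, the sensor box and the stop each came up against a hard stop at 19–20 N. I saw no gap in the pictures.
- **Lever:** The knob is at x = −22 mm in the corner frame. The on end should put it at −21.7 mm, and I felt the end stop at about 4.5 N.

**Doubts that remain:**
- **Laser at the long rail:** An earlier laser push read −87.5, about 1.4 mm off the others. The repeat after packing, at another point on its side, agreed with them.
- **False trips:** Several early guarded pushes tripped on motion transients, so I replaced them with small steps while reading the force.
- **Side camera:** It put the laser top about 9 mm too far towards +y when I assumed a 54 mm top. I took this to mean the white top is lower than the fins.
- **Short rail:** I did not probe the laser against it separately. That contact rests on the packing force and the top picture.
- **Other objects:** I kept the arm's path clear of them, but did not measure afterwards that they had stayed put.

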